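# Fetch the espresso cup from behind the pepper mill and the spice jar

## Robot

A 7-joint arm with a two-finger parallel gripper is mounted at the origin on a cart in front of the work surface, level with it; the furniture and walls round the work are solid. World frame = base frame: x ahead of the robot, y to its left, z up, the work surface at z = 0. Lengths are in mm, angles in rad, forces in N, time in s.
With the tool pointing down it reaches from about 425 to 875 mm from the base axis. Payload 8.4 kg.
Tool frame: the origin (TCP) lies on the centre line of the jaws, within the pads' length; the fingertips stand ctrl.tip_extent ahead of it and the grasp point (between the pads) lies 3 mm ahead of it (ctrl.tip_extent is the distance from the TCP to the fingertips, in mm); z points along the fingers, y is the line along which they close (so a half turn about z gives the same grasp; the last joint's range is limited). The gripper opens to 85 mm and grips with 20 to 120 N. Pads are 22 mm wide; open, the fingers measure 114 mm over their backs; the gripper's body (76 mm by 85 mm) begins 54 mm behind the grasp point. The pads swing forward as they close: fully open they stand 13 mm farther back than shut.
Start: joints at [-1.351, 0.333, 0.04, 1.465, -0.013, 1.343, -0.059], TCP at [203.729, 617.219, 253.308] pointing down, gripper open.
Joint ranges: [-2.58, 2.58], [-0.38, 2.09], [-1.3, 1.39], [0.25, 2.4], [-1.5, 4.64], [0.08, 2.09], [-2.65, 2.65]. Speed limits (rad/s): [2.22, 2.22, 2.79, 2.79, 3.14, 3.14, 3.14].

## Interface

Orientations are given as [roll, pitch, yaw] about the fixed x, y, z axes, in that order (R = Rz(yaw) Ry(pitch) Rx(roll)).
In Python, from cell import ctrl gives the robot as it stands. Calls block until the motion is done:
- ctrl.goto(position, orientation): joint-space move of the TCP to a pose.
- ctrl.move_straight(position, rot=None, feed=150, max_force=None): straight line of the TCP; rot=None keeps the orientation; feed is the mean speed in mm/s. With max_force (N) it stops when the force on the tool has changed by that much, and returns True; else False.
- ctrl.goto_joints(angles): joint-space move.
- ctrl.set_gripper(opening, force=None): finger opening in mm; force is the grip in N (None keeps the last); returns when the fingers have stopped.
- ctrl.wait(seconds).
- ctrl.ik(position, orientation): joint angles nearest the present ones, or None.
- ctrl.snapshot(name): name is "scene" or "top"; returns the picture (384x512x3 uint8, red, green, blue); there is no depth.
- ctrl.calibration(name): a dict with "fx", "fy", "cx", "cy" (pixels), "dist_coeffs" ([k1, k2, p1, p2, k3] as OpenCV has them; the pictures are not rectified), "R" (3x3) and "t" (3): a world point X has camera coordinates R X + t. Camera axes: x right, y down, z forward; pixel columns grow to the right and rows downward; lengths in mm; the calibration is good to about 2 mm. A picture is of the moment at which its call begins. calibration takes no time and is no camera call.
A pose or a line that the arm cannot do raises ctrl.PlanningError and nothing moves.
- ctrl.sign_off(): hands the job in; it is judged then, once.
Readings, each from a call of its own:
- ctrl.get_clock(): time.
- ctrl.get_joints(): joint angles.
- ctrl.get_joint_velocities(): joint speeds.
- ctrl.get_joint_torque(): joint torques, N m.
- ctrl.get_tcp_pos(): TCP position.
- ctrl.get_tool_rot(): TCP orientation.
- ctrl.get_wrist_force(): force on the tool from outside, world axes, zero at the start.
- ctrl.get_moment(): the same for the moment, N m.
- ctrl.get_grip_width(): finger opening in mm.
- ctrl.get_grip_force(): force on a finger pad.
Only numpy, scipy, OpenCV 4.12 (cv2) and the standard library are available. Lean on these libraries where they do the work, as an engineer would, in place of code of your own. Each camera call takes 0.05 s, during which the arm holds its last target. There are 200 camera calls.

## Task

The little white cup is wanted, but the pepper mill and the spice jar stand close in front of it on the low tray. First set both of them aside, standing on the chopping board; then, while they wait there, take the cup out and stand it in the middle of the round cork coaster; then put the mill and the jar back, each where it stood at the start. Keep all three upright and leave the drinking glass and the tin where they are.

Things in the scene. Friction and masses are not known exactly. Their poses are not given: they have to be found in the camera images.
- mill: Brown turned-wood pepper mill, 160 mm tall, 58 mm across at the foot; stands loose on the tray, 0.18 kg. Origin: centre of its underside, z up; round about z. Its head is a ball 50 mm across from 116 to 149 mm above the foot (widest at about 132 mm), with a 12 mm wide knob on top up to 160 mm; the head does not turn.
- jar: Spice jar, 106 mm tall, 46 mm across, glass with a printed paper label and a wide 45 mm green cap from 85 to 105 mm above its foot (the cap is fixed); loose, 0.11 kg. Origin: centre of its underside, z up; round about z. Mill and jar stand side by side on the front half of the tray, about 90 mm between their centres; which is left and which right changes.
- cup: Small white espresso cup with one handle, 59 x 85 x 51 mm, empty, loose, 0.1 kg; stands on the rear half of the tray, behind mill and jar. Origin: at the underside, in the middle of the overall 59 x 85 mm outline. The axis of the round bowl lies 12.7 mm from the origin towards the cup's own +y; the handle points to its -y and ends 42 mm from the origin. Along its own x the bowl is free on both sides. Foot 42 mm across, rim 59 mm across, about 55 mm at 36 mm above the foot.
- tray: Low wooden tray, 190 mm (its x, front to back) by 200 mm (its y), fixed. Origin: centre of its underside. The floor on which things stand is 6 mm above the origin, the rim 10 mm. Three dark round spots mark the places of mill, jar and cup: two at the front (own -x, the robot's side), one at the back. Wall cabinets hang behind the work: their fronts stand 0.60 m ahead of the robot's base, their undersides 0.47 m above the worktop.
- board: Pale plain chopping board, 150 mm (its x) by 240 mm (its y, roughly left-right) by 14 mm thick, fixed, clear at the start: the place to set things aside. Origin: centre of its underside, so its top is 14 mm above the origin. A thin line runs round near its edge.
- coaster: Round cork coaster, 100 mm across, 6 mm thick, fixed, empty at the start. Origin: centre of its underside, so its top is 6 mm above the origin.
- glass_1: Clear drinking glass, 81 mm across, 87 mm tall, standing behind the work; to be left alone. Origin: centre of its underside.
- tin: Flat oblong tin with rounded corners, 63 x 105 x 26 mm, lying behind the work; to be left alone. Origin: centre of its underside.
Things that resemble listed ones, but are neither listed nor needed, are in the scene too. There is more than one size of the mill; the one meant has the size given above.

How it is judged (in metres and radians):
On the way, in this order (a step that is already met when the one before it is completed fails the run):
1. the mill and the jar both stand on the chopping board (x of mill in the frame of board between -0.065 and 0.065 m and y of mill in the frame of board between -0.11 and 0.11 m and z of mill in the frame of board between 0.01 and 0.019 m and angle between each of mill, jar's own z axis and vertical below 0.15 rad and linear speed of each of mill, jar below 0.03 m/s and x of jar in the frame of board between -0.065 and 0.065 m and y of jar in the frame of board between -0.11 and 0.11 m and z of jar in the frame of board between 0.01 and 0.019 m), for 0.2 s.
2. the cup stands let go on the coaster while the mill and the jar are still on the board (all of step 1 and x of coaster in the frame of cup between -0.013 and 0.013 m and y of coaster in the frame of cup between -0.0003 and 0.0257 m and z of cup in the frame of coaster between 0.003 and 0.01 m and angle between cup's own z axis and vertical below 0.12 rad and linear speed of cup below 0.03 m/s and contact force between the fingers and cup below 0.2 N), for 0.2 s.
At the end, for the whole second after the job is handed in: The cup stands upright in the middle of the coaster (its bowl's axis within 13 mm of the coaster's centre along each of the cup's axes), the mill and the jar stand upright on the tray, each within 15 mm of where it stood at the start, all at rest and released (x of coaster in the frame of cup between -0.013 and 0.013 m and y of coaster in the frame of cup between -0.0003 and 0.0257 m and z of cup in the frame of coaster between 0.003 and 0.01 m and angle between cup's own z axis and vertical below 0.12 rad and linear speed of each of cup, mill, jar below 0.03 m/s and distance of each of mill, jar from where it was at the start of the episode below 0.015 m and angle between each of mill, jar's own z axis and vertical below 0.1 rad and contact force between the fingers and cup below 0.2 N and contact force between the fingers and mill below 0.2 N and contact force between the fingers and jar below 0.2 N); the robot touches nothing.
It fails at once if the mill, the jar or the cup is tipped over (angle between any of mill, jar, cup's own z axis and vertical above 0.6 rad).
It fails at once if the glass or the tin is moved (distance of any of glass_1, tin from where it was at the start of the episode above 0.03 m).
It also fails if it takes over 131 s, if anything falls off the work surface, if the arm or the gripper's body presses on something with over 40 N, if the wrist force passes 120 N, or if a joint passes its speed limit or range.

## Working session

There is one attempt and no reset: what is moved stays moved. The work goes in short steps, each a Python script; the robot and the scene stay as the last script left them, time stands still between calls to the robot, and variables do not carry over. Pictures are saved under pics/ and viewed, at most 14 in all, crops included, and the job is handed in when it is done.

```bash
ls; mkdir -p pics; python3 - <<'E'
from cell import ctrl
import cv2
for n in("scene","top"):
    cv2.imwrite(f"pics/{n}0.png",ctrl.snapshot(n)[:,:,::-1])
    c=ctrl.calibration(n);print(n,c)
print(ctrl.tip_extent,ctrl.get_tcp_pos(),ctrl.get_tool_rot(),ctrl.get_clock())
E
```

```text
pics
scene {'fx': 407.95681339460896, 'fy': 407.95681339460896, 'cx': 251.54721629434127, 'cy': 191.56308184286152, 'dist_coeffs': array([0.04284271, 0.        , 0.        , 0.        , 0.        ]), 'R': array([[ 0.87767983, -0.4786838 , -0.0232366 ],
       [-0.23237944, -0.38266795, -0.89418401],
       [ 0.41913949,  0.79020697, -0.44709621]]), 't': array([-551.8091795 ,   96.95788448, 1262.37845443])}
top {'fx': 359.6722714116894, 'fy': 359.6722714116894, 'cx': 253.4874338361802, 'cy': 194.01034384967164, 'dist_coeffs': array([0.0333985, 0.       , 0.       , 0.       , 0.       ]), 'R': array([[ 0.02159287, -0.99972188,  0.00948208],
       [-0.98030546, -0.02303382, -0.19613938],
       [ 0.19630324, -0.00506013, -0.98053018]]), 't': array([-147.00836924,  546.4516569 , 1300.57871011])}
22.0 [203.63130137 616.8741713  252.53022378] [-3.14015083e+00  8.54229302e-05  2.82272301e+00] 0.1
```

View pics/scene0.png

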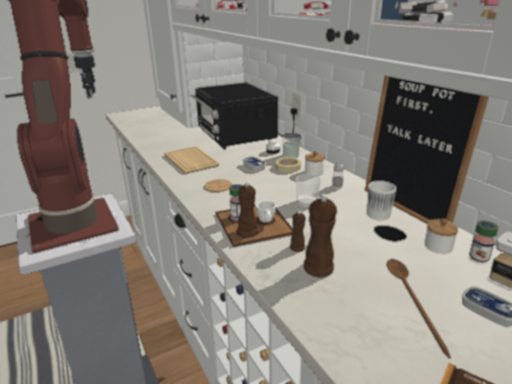

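View pics/top0.png

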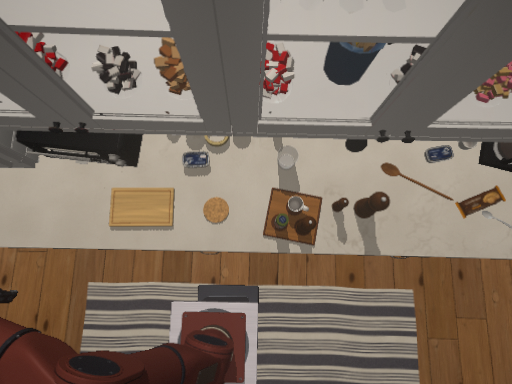

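The top view shows the tray at about (293,216), with a mill head at (306,226), the jar's green cap at (281,221) and the cup at (296,204). The board is at (142,207) and the coaster at (216,210). There are three mills in top/scene pixels: (306,226)/(248,210) on the tray, a small one at (340,204)/(298,232), and a large one at (370,203)/(320,237). I expect the tray one is meant, and I'll confirm that by size in an enlarged crop.

```bash
cat > h.py <<'E'
import numpy as np,cv2
from cell import ctrl
C={n:ctrl.calibration(n) for n in("scene","top")}
def ray(n,uv):
    c=C[n];K=np.array([[c['fx'],0,c['cx']],[0,c['fy'],c['cy']],[0,0,1]])
    p=cv2.undistortPoints(np.array([[uv]],float),K,c['dist_coeffs'])[0,0]
    return -c['R'].T@c['t'],c['R'].T@np.array([p[0],p[1],1])
def plane(n,uv,z):
    o,d=ray(n,uv);return o+d*(z-o[2])/d[2]
def tri(uvs,uvt):
    o1,d1=ray("scene",uvs);o2,d2=ray("top",uvt)
    s=np.linalg.lstsq(np.c_[d1,-d2],o2-o1,rcond=None)[0]
    a,b=o1+s[0]*d1,o2+s[1]*d2
    return (a+b)/2,np.linalg.norm(a-b)
def proj(n,X):
    c=C[n];K=np.array([[c['fx'],0,c['cx']],[0,c['fy'],c['cy']],[0,0,1]])
    return cv2.projectPoints(np.array([X],float),cv2.Rodrigues(c['R'])[0],c['t'],K,c['dist_coeffs'])[0][0,0]
def crop(n,u,v,w,h,k,name,im=None):
    im=ctrl.snapshot(n) if im is None else im
    cv2.imwrite(name,cv2.resize(im[v:v+h,u:u+w,::-1],None,fx=k,fy=k,interpolation=cv2.INTER_CUBIC))
E
python3 - <<'E'
from h import *
s=cv2.imread("pics/scene0.png")[:,:,::-1];t=cv2.imread("pics/top0.png")[:,:,::-1]
a=cv2.resize(s[175:285,205:345],None,fx=5.7,fy=5.7,interpolation=2)
cv2.imwrite("pics/sc1.png",a[:,:,::-1])
crop("top",255,170,140,85,5.7,"pics/tc1.png",t)
for uv in[(293,216),(142,207),(216,210),(370,203),(340,204),(287,157),(195,160)]:print(uv,plane("top",uv,6).round())
print(tri((247,187),(307,225)))
for n in C: print(n,(-C[n]['R'].T@C[n]['t']).round())
E
```

```text
(293, 216) [ 476. -289.    6.]
(142, 207) [498. 294.   6.]
(216, 210) [493.   9.   6.]
(370, 203) [ 534. -588.    6.]
(340, 204) [ 528. -472.    6.]
(287, 157) [ 713. -265.    6.]
(195, 160) [692. 100.   6.]
(array([ 433.39650734, -324.08402565,  146.77428918]), np.float64(14.725035058970224))
scene [  -22. -1225.   638.]
top [ 284. -128. 1384.]
```

View pics/sc1.png

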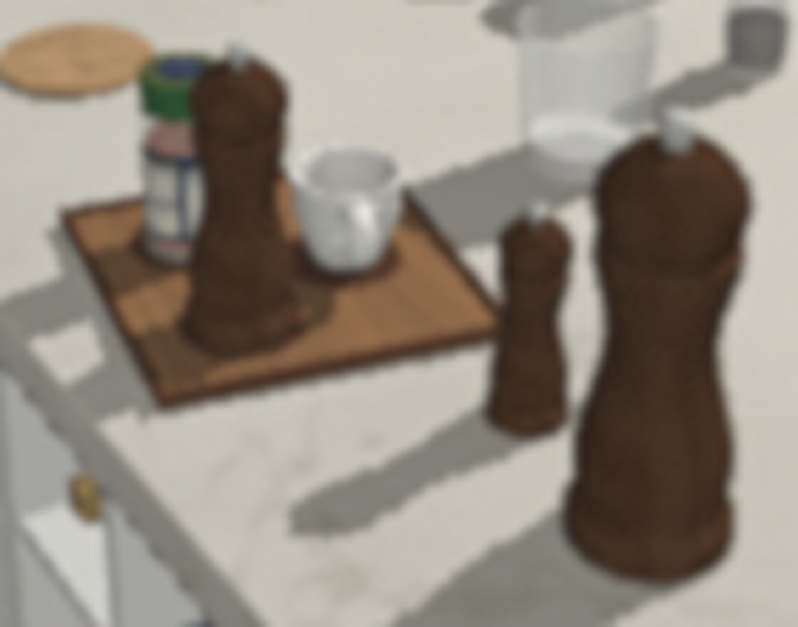

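View pics/tc1.png

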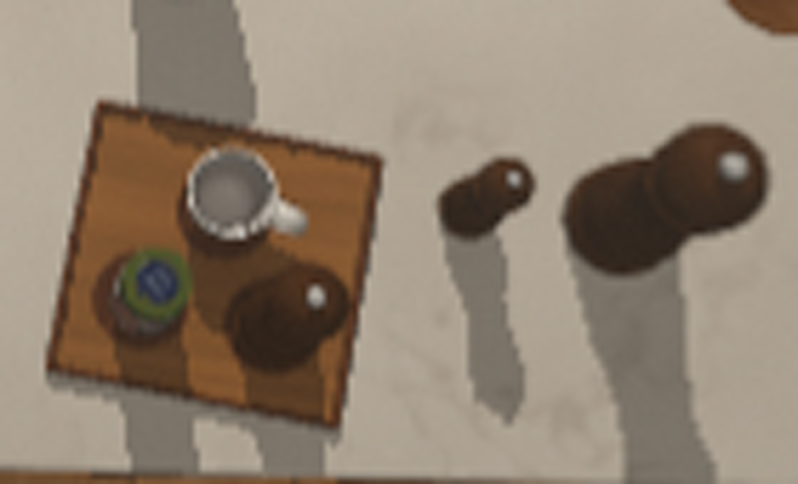

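```bash
python3 - <<'E'
from h import *
T=lambda x,y:((x+.5)/5.7-.5+255,(y+.5)/5.7-.5+170)
S=lambda x,y:((x+.5)/5.7-.5+205,(y+.5)/5.7-.5+175)
f=lambda r:(r[0].round(1),round(float(r[1]),1))
print("mill tip",f(tri(S(238,50),T(317,293))))
print("small tip",f(tri(S(540,208),T(515,178))),"big",f(tri(S(678,118),T(734,165))))
print("jar cap",f(tri(S(184,68),T(157,283))))
print("cup rim",f(tri(S(349,168),T(231,195))),"handle",f(tri(S(365,212),T(300,220))))
st=[(65,213),(420,190),(500,333),(162,405)]
tt=[(50,370),(100,103),(382,158),(338,427)]
# scene corners: left(65,213)=?, front(162,405)
tc=np.array([plane("top",T(*p),10) for p in tt]);print(tc.round(),tc.mean(0).round(1))
for p in st: print(plane("scene",S(*p),10).round())
print("cup plane51",plane("top",T(231,195),57).round(1),"handle z40",plane("top",T(303,221),42).round(1))
# coaster, board masks
t=cv2.imread("pics/top0.png");hsv=cv2.cvtColor(t,cv2.COLOR_BGR2HSV)
m=cv2.inRange(hsv,(8,90,90),(25,255,255));m[:175]=0;m[245:]=0
n,l,s,c=cv2.connectedComponentsWithStats(m)
for i in range(1,n):
    if s[i,4]>150:
        r=cv2.minAreaRect(np.argwhere(l==i)[:,::-1].astype(np.float32))
        print(s[i],c[i].round(1),r,plane("top",c[i],6).round(1),plane("top",r[0],14).round(1))
s_=cv2.imread("pics/scene0.png");hsv=cv2.cvtColor(s_,cv2.COLOR_BGR2HSV)
m=cv2.inRange(hsv,(8,70,90),(25,255,255));m[:140]=0;m[205:]=0
n,l,s,c=cv2.connectedComponentsWithStats(m)
for i in range(1,n):
    if s[i,4]>150: print("scene",s[i],c[i].round(1),plane("scene",c[i],6).round(1),plane("scene",c[i],14).round(1))
E
```

```text
mill tip (array([ 438.1, -329.6,  160.9]), 1.8)
small tip (array([ 520.8, -463. ,  114.3]), 0.5) big (array([ 513.9, -565.9,  207.5]), 0.0)
jar cap (array([ 450.4, -238.8,  110.1]), 2.3)
cup rim (array([ 517.4, -292.2,   56.6]), 4.0) handle (array([ 501.2, -337.1,   56.6]), 2.6)
[[ 402. -176.   10.]
 [ 586. -207.   10.]
 [ 552. -400.   10.]
 [ 369. -368.   10.]] [ 477.1 -287.8   10. ]
[ 402. -182.   10.]
[ 584. -260.   10.]
[ 540. -406.   10.]
[ 366. -377.   10.]
cup plane51 [ 515.5 -291.3   57. ] handle z40 [ 501.7 -340.8   42. ]
[483 185  23  19 198] [493.2 196. ] ((494.1689147949219, 198.12757873535156), (17.190414428710938, 20.51223373413086), 48.366458892822266) [  573.3 -1062.9     6. ] [  563.4 -1060.3    14. ]
[ 109  188   65   38 2391] [141.4 206.6] ((141.0, 206.49998474121094), (63.99999237060547, 36.99999237060547), 0.0) [499.9 296.2   6. ] [498.9 295.2  14. ]
[ 264  188   57   56 1165] [290.2 212.6] ((292.1737060546875, 215.72744750976562), (51.506656646728516, 47.49863052368164), 10.12467098236084) [ 489.5 -278.6    6. ] [ 476.3 -285.2   14. ]
[203 197  26  26 513] [215.7 209.4] ((215.50003051757812, 209.50003051757812), (24.041629791259766, 25.45584487915039), 45.0) [495.2  10.    6. ] [493.6   9.9  14. ]
scene [366 140  11  51 159] [370.9 163.1] [1093.2 -131.4    6. ] [1079.1 -145.2   14. ]
scene [451 140  25  65 416] [463.  171.9] [1314.4 -369.4    6. ] [1297.5 -380.2   14. ]
scene [165 147  54  26 827] [191.  159.4] [498.3 285.6   6. ] [491.7 266.5  14. ]
scene [276 159  24  13 203] [287.7 164.6] [808.   28.8   6. ] [797.5  12.9  14. ]
scene [205 180  27  12 253] [217.9 185.2] [491.3   0.5   6. ] [484.9 -15.   14. ]
```

The tray mill's knob triangulates to z≈161 mm (about 155–160 tall off the tray floor), against 114 for the small mill and 207 for the large one. So the tray mill is the one meant, with its axis near (437,-330). The jar is at (450,-239) with its cap top at z≈110, and the cup bowl is at (516,-292) with its rim at z≈57.

```bash
python3 - <<'E'
from h import *
print("coaster tri",tri((217.9,184.8),(215.7,209.4)),"board",tri((191,158.8),(141.2,206.5)))
P=np.pi
for p in[(490,345,290),(437,-330,290),(437,-330,135),(450,-239,98),(516,-292,39),(516,-292,140),(494,9,140),(494,9,39),(499,345,145),(499,245,105)]:
    for y in(74,-106,164,-16):
        q=ctrl.ik(p,[P,0,np.radians(y)]);print(p,y,None if q is None else np.round(q,2))
E
```

```text
coaster tri (array([495.71543014,  10.27988192,   2.60048379]), np.float64(0.16343364462287988)) board (array([501.56155118, 297.27325755,   3.71145419]), np.float64(2.237659842624489))
(490, 345, 290) 74 [-1.06  0.22  0.44  1.56 -0.1   1.38 -0.89]
(490, 345, 290) -106 [-0.77  0.21  0.1   1.54 -0.02  1.39  2.19]
(490, 345, 290) 164 [-0.89  0.21  0.25  1.55 -0.05  1.38  0.65]
(490, 345, 290) -16 [-1.18  0.23  0.6   1.56 -0.13  1.39 -2.42]
(437, -330, 290) 74 [-0.34  0.14  1.01  1.7  -0.12  1.37  0.41]
(437, -330, 290) -106 [-0.57  0.26  1.35  1.7  -0.26  1.39 -2.6 ]
(437, -330, 290) 164 [ 0.53  0.11  0.04  1.66 -0.    1.37  1.86]
(437, -330, 290) -16 [-0.34  0.14  1.01  1.7  -0.12  1.37 -1.16]
(437, -330, 135) 74 [-0.29  0.35  1.02  1.9  -0.33  1.08  0.59]
(437, -330, 135) -106 [-0.41  0.46  1.23  1.9  -0.48  1.13 -2.42]
(437, -330, 135) 164 [ 0.53  0.22  0.04  1.86 -0.01  1.06  1.87]
(437, -330, 135) -16 [-0.29  0.35  1.02  1.9  -0.33  1.08 -0.98]
(450, -239, 98) 74 [-0.35  0.26  0.86  2.01 -0.23  0.97  0.34]
(450, -239, 98) -106 [-0.62  0.42  1.23  2.02 -0.47  1.03 -2.58]
(450, -239
[... 937 characters left out ...]
.1 ]
(494, 9, 39) -106 [ 0.83  0.48 -1.09  2.02  0.53  0.96  2.33]
(494, 9, 39) 164 [-0.75  0.31  0.73  2.09 -0.27  0.84  1.43]
(494, 9, 39) -16 [-0.76  0.31  0.74  2.09 -0.28  0.84 -1.7 ]
(499, 345, 145) 74 [-1.04  0.34  0.44  1.72 -0.16  1.11 -0.83]
(499, 345, 145) -106 [-0.73  0.32  0.06  1.71 -0.02  1.11  2.2 ]
(499, 345, 145) 164 [-0.87  0.33  0.24  1.72 -0.08  1.11  0.68]
(499, 345, 145) -16 [-1.17  0.37  0.61  1.73 -0.23  1.12 -2.34]
(499, 245, 105) 74 [-0.98  0.29  0.52  1.89 -0.17  1.   -0.67]
(499, 245, 105) -106 [-0.68  0.27  0.17  1.87 -0.05  1.    2.37]
(499, 245, 105) 164 [-0.83  0.28  0.34  1.88 -0.11  1.    0.85]
(499, 245, 105) -16 [-1.06  0.31  0.61  1.89 -0.21  1.01 -2.21]
```

```bash
cat >> h.py <<'E'
ROT=[np.pi,0,np.radians(74)]
ZT=300
def go(x,y,z,feed=250,**k): return ctrl.move_straight([x,y,z],ROT,feed=feed,**k)
def pick(x,y,z,force,lift=ZT):
    go(x,y,z+60); go(x,y,z,80,max_force=15)
    ctrl.set_gripper(0,force); w=ctrl.get_grip_width(); p=ctrl.get_tcp_pos()
    go(x,y,z+15,40); go(x,y,lift,200)
    print("pick w",w,"tcp",p.round(1),"after",ctrl.get_grip_width(),ctrl.get_grip_force(),ctrl.get_clock())
def place(x,y,z,zt=ZT,op=85):
    go(x,y,zt); go(x,y,z+15,150); ctrl.wait(.3)
    s=go(x,y,z-5,25,max_force=4); p=ctrl.get_tcp_pos()
    ctrl.set_gripper(op); ctrl.wait(.2); go(x,y,p[2]+20,50); go(x,y,zt,200)
    print("place stop",s,p.round(1),ctrl.get_clock())
E
python3 - <<'E'
from h import *
ctrl.goto([490,345,300],ROT); print(ctrl.get_clock())
go(437,-330,300); pick(437,-330,135,35)
im=ctrl.snapshot("scene");cv2.imwrite("pics/s2.png",im[:,:,::-1])
E
```

```text
1.575
pick w 46.04500181490371 tcp [ 437.  -330.2  135.6] after 46.250911979099776 35.94841875627026 7.775
```

View pics/s2.png

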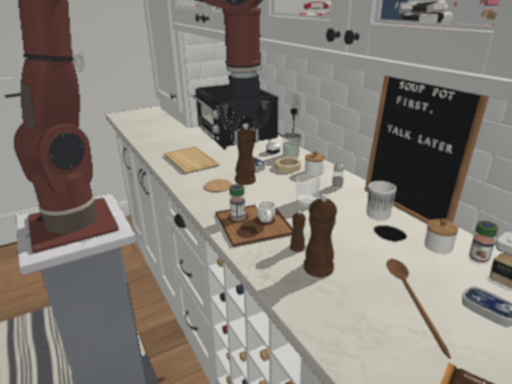

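The mill is held upright at (245,160), and its dark spot shows on the tray at about (251,229). The jar (237,203) and cup (266,212) haven't moved.

```bash
python3 - <<'E'
from h import *
place(499,345,143)
go(450,-239,ZT); pick(450,-239,98,30)
place(499,245,106)
go(499,120,300)
for n in("scene","top"): cv2.imwrite(f"pics/{n}3.png",ctrl.snapshot(n)[:,:,::-1])
t=cv2.imread("pics/top3.png");s=cv2.imread("pics/scene3.png")
k=4
a=cv2.resize(t[180:250,100:180],None,fx=k,fy=k,interpolation=2);b=cv2.resize(t[180:250,255:335],None,fx=k,fy=k,interpolation=2)
c=cv2.resize(s[185:255,205:305],None,fx=k,fy=k,interpolation=2);d=cv2.resize(s[110:180,150:250],None,fx=k,fy=k,interpolation=2)
cv2.imwrite("pics/m3.png",np.vstack([np.hstack([a,b,np.zeros((280,160,3),np.uint8)]),np.hstack([c,d])]))
E
```

```text
place stop True [498.6 345.3 143.4] 14.7417
pick w 44.40728782934121 tcp [ 450.  -239.    98.4] after 44.2536446235221 30.70132450957317 20.9083
place stop True [498.4 245.2 106.1] 27.4917
```

View pics/m3.png

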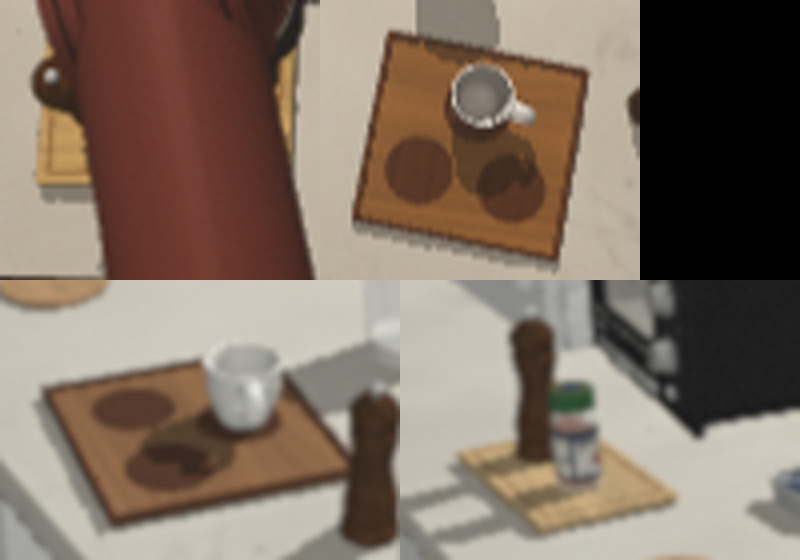

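Both stand upright on the board; in the mosaic, the mill is at (532,390) and the jar at (575,435). The tray spots are clear: jar (418,169), mill (511,187), with the cup rim centred at (482,96).

```bash
python3 - <<'E'
from h import *
T=lambda x,y:((x-320+.5)/4-.5+255,(y+.5)/4-.5+180)
S=lambda x,y:((x+.5)/4-.5+205,(y-280+.5)/4-.5+185)
for n,t,s in(("jar",(418,169),(133,409)),("mill",(511,187),(167,466))):
    print(n,plane("top",T(*t),6).round(1),plane("scene",S(*s),6).round(1),tri(S(*s),T(*t))[0].round(1))
print("cup",plane("top",T(482,96),57).round(1),tri(S(244,359),T(482,96))[0].round(1),"handle",plane("top",T(534,114),45).round(1))
E
```

```text
jar [ 452.4 -235.9    6. ] [ 450.7 -238.6    6. ] [ 452.3 -235.9    4.3]
mill [ 437.1 -325.3    6. ] [ 434.6 -324.8    6. ] [ 436.  -324.8    5.9]
cup [ 516.1 -291.3   57. ] [ 517.6 -292.    55.6] handle [ 502.2 -341.8   45. ]
```

```bash
python3 - <<'E'
from h import *
go(499,120,200); go(516.5,-291.5,200); pick(516.5,-291.5,39,20,lift=170)
place(495,9.8,39,zt=170)
go(499,245,ZT)
ctrl.wait(.3)
for n in("scene","top"): cv2.imwrite(f"pics/{n}4.png",ctrl.snapshot(n)[:,:,::-1])
t=cv2.imread("pics/top4.png");s=cv2.imread("pics/scene4.png")
k=4
cv2.imwrite("pics/m4.png",np.hstack([cv2.resize(i,None,fx=k,fy=k,interpolation=2) for i in(t[180:250,180:270],s[140:210,170:270])]))
E
```

```text
pick w 56.85249530916582 tcp [ 516.9 -291.7   39.6] after 56.66080341210433 21.624373497688794 33.675
place stop True [494.7  10.   39.2] 38.7
```

View pics/m4.png

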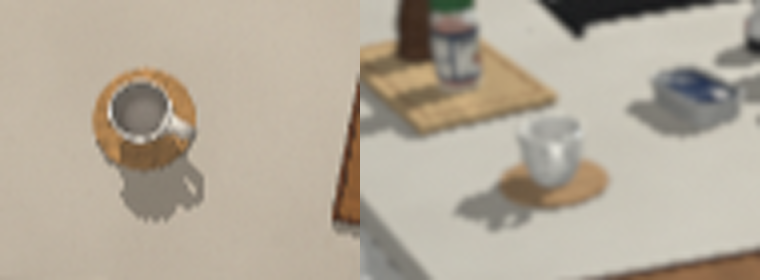

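The cup stands upright on the coaster (rim centre at (139,110) and coaster at (145,118) in the top crop). I'll check the offset numerically and return the jar, then the mill.

```bash
python3 - <<'E'
from h import *
T=lambda x,y:((x+.5)/4-.5+180,(y+.5)/4-.5+180)
print("rim",plane("top",T(139,110),57).round(1),"coaster",plane("top",T(145,118),6).round(1))
pick(498.4,245.2,106,30)
place(450,-239,98)
go(498.6,345.3,ZT); pick(498.6,345.3,143,35)
place(437,-330,135)
go(470,-60,ZT); ctrl.wait(.5)
for n in("scene","top"): cv2.imwrite(f"pics/{n}5.png",ctrl.snapshot(n)[:,:,::-1])
t=cv2.imread("pics/top5.png");s=cv2.imread("pics/scene5.png")
cv2.imwrite("pics/m5.png",np.hstack([cv2.resize(i,None,fx=4,fy=4,interpolation=2) for i in(t[180:250,255:335],s[165:235+0,205:305])]))
cv2.imwrite("pics/m5.png",np.hstack([cv2.resize(i,None,fx=4,fy=4,interpolation=2) for i in(t[165:255,255:335],s[165:255,205:305])]))
E
```

```text
rim [495.9  10.1  57. ] coaster [496.4   9.3   6. ]
pick w 44.279766605644646 tcp [498.5 245.4 106.4] after 44.426315987441775 30.724775787675753 43.925
place stop True [ 449.8 -239.    98.3] 50.6083
pick w 45.777362836270086 tcp [498.7 345.6 143.6] after 46.249831120133784 35.99027924623442 56.375
place stop True [ 436.7 -330.   135.5] 64.25
```

View pics/m5.png

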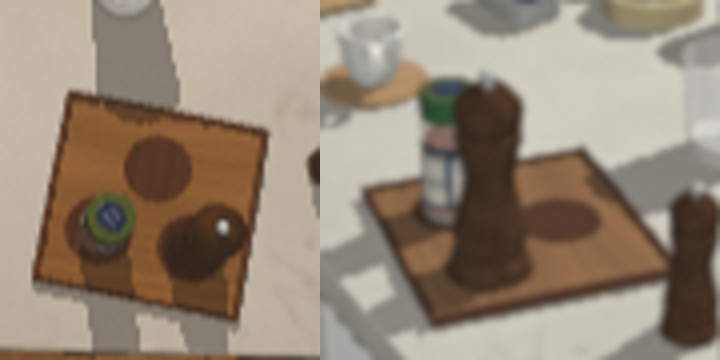

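Mill knob is now at top pixel (310.1,221.4), against (310.2,221.0) at the start. The jar cap is at (282.2,218.8), against (282.1,219.2). Both stand upright and released, and the cup is within about 1 mm of the coaster's centre.

```bash
python3 -c "
from cell import ctrl
print(ctrl.sign_off(),ctrl.get_clock())"
```

```text
the job is handed in; nothing more can be done
the job is handed in; nothing more can be done
```

Job handed in after about 66 s of the 131 s allowed: the cup stands on the coaster within about 1 mm of its centre, and the mill and jar are back upright within about 2 mm of their start positions by the top camera; the verdict wasn't shown.

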